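# Put the dial gauge away in its spring-lid box

## Task

Put the dial gauge away in its box: press the lid down over its latch so that it springs open, set the gauge down face up in its foam cut-out with the stem in the stem slot (set it down, do not drop it), then swing the lid down and press it home until the latch holds it shut. Leave the other things on the bench and in the box where they are.

Things in the scene. Friction and masses are not known exactly. Their poses are not given: they have to be found in the camera images.
- gauge_box: shallow plywood instrument box fixed to the bench, 196 (x) by 264 (y) by 58 mm high, walls 8 mm, blue lid. Origin: centre of its underside; x from its front (robot side) to the hinge at the rear, y left, z up. Inside: yellow foam bed 14 mm above the bench, dark foam blocks on it; left, the gauge's cut-out; right, a square; middle of the front, a black latch housing (55 wide, 32 deep, 50 mm high).
- lid (a joint): angle of the blue steel lid about its rear hinge, rad: 0 to 0.01 = latched shut, 1.5 = fully open, almost upright; stop at -0.038. A spring always pushes it open. Push-push latch under the press mark: from 0, pressing down to the stop (7 to 9 mm, 3 to 5 N) and letting it rise frees it; it opens by itself in 2 s. Pressing it from open (1 to 3 N) down to that same stop and letting go latches it.
- lid_press (a point): round black press mark, 30 mm across, on the lid's top face above the latch, 25 mm from the lid's front edge and 182 mm from the hinge line; moves with the lid; 73 to 75 mm above the bench when latched. z = outward normal of the top face, x = from front edge to hinge. At the stop the pressing force rises sharply.
- lid_hinge (a point): middle of the lid's hinge line, 102 mm behind the box's centre, 63 mm above the bench; the line runs along the box's y. The lid (panel 206 by 278 by 5 mm, with a 20 mm rim turned down at front and sides) has its top face 9 mm above this line along the lid's normal and its front edge 206 mm from the line.
- gauge_center (a point): dial gauge lying on its flat back, face up; point at the centre of the dial, half-way up. Black bezel 54 mm across, 22 mm high, white face, red hand. An 8 mm stem and thinner spindle point along the gauge's -x, axis 11 mm above the back, tip 70 mm from the dial centre; a 9 mm thick cap reaches 35 mm out along +x. z up through the face. 130 to 210 g.
- gauge_tip (a point): tip of the gauge's spindle, 70 mm from the dial centre along the gauge's -x.
- nest (a point): where gauge_center comes when the gauge lies in its cut-out (back on the yellow bed): 12 mm behind, 50 mm left of the box centre, 25 mm above the bench. Axes as the box; the gauge's must match (stem to -x). Dark foam 30 mm above the bench stands 33 mm in front (with an 18 mm slot for the stem) and 43 mm behind; free for fingers 74 mm to the left wall, 80 mm to the divider on the right.
- nest_tip (a point): in the box: where gauge_tip comes when the gauge lies in its cut-out.
- mug: dark blue mug, 72 mm across, 82 mm high, handle; standing on the bench. Origin: centre of its foot. Leave alone.
- toolholder: dark steel lathe tool holder with a tool bit, 75 by 32 by 40 mm block, with a screw up to 58 mm high, standing on the bench. Origin: centre of its underside. Leave alone.
- square: small steel engineer's square lying in the right-hand part of the box, 82 by 52 by 12 mm. Leave alone.
- hammer: hammer lying at the back of the bench. Leave alone.
- wrench: spanner, 180 mm, lying on the bench at the left. Leave alone.
- screwdriver: screwdriver lying on the bench at the right. Leave alone.
- oil: white oil bottle with red cap, 58 mm across, 160 mm high, at the back. Leave alone.

How it is judged:
By the outcome, as a careful person would: the job done as asked, in the order asked, and still so for the second after the job is handed in, with the robot touching nothing.
It also fails if it takes over 72 s, if anything falls off the work surface, if the arm or the gripper's body presses on something with over 40 N, if the wrist force passes 120 N, or if a joint passes its speed limit or range.

## Robot

A 6-joint arm with a two-finger parallel gripper is mounted at the origin on the work surface. World frame = base frame: x ahead of the robot, y to its left, z up, the work surface at z = 0. Lengths are in mm, angles in rad, forces in N, time in s.
With the tool pointing down it reaches from about 400 to 925 mm from the base axis. Payload 12.5 kg.
Tool frame: the origin (TCP) lies between the finger pads; the fingertips stand 19 mm ahead of it and the grasp point (between the pads) is the TCP (env.tips_ahead is the distance from the TCP to the fingertips, in mm); z points along the fingers, y is the line along which they close (so a half turn about z gives the same grasp; the last joint's range is limited). The gripper opens to 95 mm and grips with 3 to 60 N. Pads are 20 mm wide; open, the fingers measure 119 mm over their backs; the gripper's body (75 mm by 180 mm) begins 59 mm behind the grasp point.
Start: joints at [-1.27, 0.491, 1.559, -0, 1.092, -0.106], TCP at [247.319, -574.002, 233.661] pointing down, gripper open.
Joint ranges: [-3.1, 3.1], [-0.84, 2.19], [0.05, 2.79], [-1.13, 4.28], [0.06, 2.93], [-2.69, 2.69]. Speed limits (rad/s): [2.22, 2.22, 2.79, 3.14, 3.14, 3.14].

## Interface

Orientations are given as [roll, pitch, yaw] about the fixed x, y, z axes, in that order (R = Rz(yaw) Ry(pitch) Rx(roll)).
In Python, from cell import env gives the robot as it stands.
- The arm moves only by the shell command python3 -m crank 'ROWS'. ROWS is JSON, a list of rows, each a list of 5 numbers: the shift along the tool's x, y, z in mm, then the turn about the tool's z in degrees, then the finger opening in mm, from 0 to 95.1. In form: [[dx, dy, dz, yaw, grip], ...]. A call has 1 to 10 rows; each row is the pose to reach, as a shift and turn from the pose commanded when the call began, along the tool's axes at that moment; what a row does not reach only later rows make up. A row lasts 1/12 s, in which the tool goes at most 41.7 mm and 7.16 degrees, less where a joint would pass 70% of its speed; a pose out of reach is approached as far as the arm can. A call with a gripper value outside its range is refused whole. The fingers move at their own pace and stop on an object; the grip force is fixed at half the most. Time passes only in rows, so rows that repeat a pose let the fingers close. It gives the time, the measured TCP pose, the force, the opening and the grip force at its end, in the units of the state.
- env.state(): the state, without advancing time (a new reading comes with each control period).
- env.read_camera(name): name is "scene" or "top" or "wrist"; returns a dict with "img" (384x512x3 uint8, blue, green, red), "K" (3x3 intrinsics, pixels), "pose" (4x4, takes a point from camera to world coordinates). Camera axes: x right, y down, z forward; pixel columns grow to the right and rows downward; lengths in mm; the calibration is good to about 2 mm. A picture is of the moment at which its call begins. There is no depth.
- env.job_done(): hands the job in; it is judged then, once.
The state is a dict: "t": time; "joints": joint angles; "qvel": joint speeds; "tau": joint torques, N m; "eef_pos": TCP position; "tcp_rot": TCP orientation; "ft_force": force on the tool from outside, world axes, zero at the start; "moment": the same for the moment, N m; "opening": opening from 0.0 (shut) to 1.0 (fully open); "grip_force": force on a finger pad.
Only numpy, scipy, OpenCV 4.12 (cv2) and the standard library are available. Lean on these libraries where they do the work, as an engineer would, in place of code of your own. Each camera call takes 0.05 s, during which the arm holds its last target. There are 200 camera calls.

## Working session

There is one attempt and no reset: what is moved stays moved. The work goes in short steps, Python scripts to look and compute and a shell command to move; the robot and the scene stay as the last step left them, time stands still between calls to the robot, and variables do not carry over. Pictures are saved under pics/ and viewed, at most 11 in all, crops included, and the job is handed in when it is done.

```bash
ls; mkdir -p pics; cat > h.py <<'E'
import numpy as np, cv2
from cell import env
from scipy.spatial.transform import Rotation as R
def snap(n,f=None):
    c=env.read_camera(n)
    if f: cv2.imwrite('pics/'+f,c['img'])
    return c
def ray(c,u,v,z):
    d=c['pose'][:3,:3]@np.linalg.solve(c['K'],[u,v,1.]); o=c['pose'][:3,3]
    return o+d*(z-o[2])/d[2]
def proj(c,p):
    T=np.linalg.inv(c['pose']); q=c['K']@(T[:3,:3]@np.asarray(p,float)+T[:3,3]); return q[:2]/q[2]
def tool(p):
    "world shift of TCP to p in tool axes"
    s=env.state(); r=R.from_euler('xyz',s['tcp_rot']).as_matrix()
    return r.T@(np.asarray(p)-s['eef_pos'])
E
python3 - <<'E'
from h import *
s=env.state(); print({k:np.round(v,3).tolist() for k,v in s.items()})
a=snap('top','top1.png'); b=snap('scene','sc1.png')
for c in(a,b): print(np.round(c['K'],1).tolist(),np.round(c['pose'],3).tolist())
cv2.imwrite('pics/both1.png',np.hstack([cv2.resize(a['img'],(400,300)),cv2.resize(b['img'],(400,300))]))
E
```

```text
pics
{'t': 0.0, 'joints': [-1.27, 0.492, 1.56, -0.0, 1.092, -0.106], 'qvel': [0.001, 0.002, -0.002, 0.0, -0.001, 0.001], 'tau': [0.001, -61.265, -25.818, 0.069, 0.048, -0.0], 'eef_pos': [247.248, -573.74, 233.046], 'tcp_rot': [-3.14, -0.0, 0.407], 'ft_force': [-0.467, -0.167, -0.619], 'moment': [0.001, -0.029, -0.028], 'grip_force': 0.0, 'opening': 0.998}
[[474.8, 0.0, 253.9], [0.0, 474.8, 194.3], [0.0, 0.0, 1.0]] [[0.001, -0.993, 0.12, 345.477], [-1.0, -0.003, -0.015, 4.23], [0.015, -0.12, -0.993, 1744.952], [0.0, 0.0, 0.0, 1.0]]
[[362.7, 0.0, 255.9], [0.0, 362.7, 194.8], [0.0, 0.0, 1.0]] [[0.139, 0.739, -0.659, 1241.403], [0.99, -0.104, 0.092, -106.466], [-0.0, -0.666, -0.746, 907.773], [0.0, 0.0, 0.0, 1.0]]
```

View pics/top1.png

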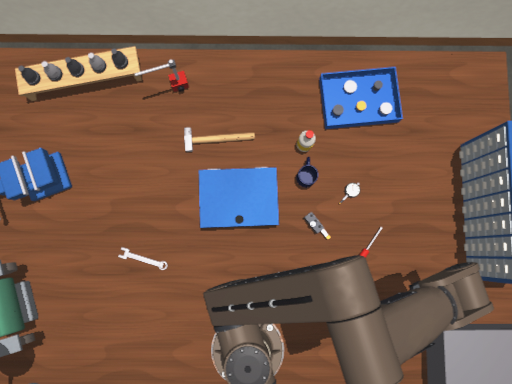

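View pics/sc1.png

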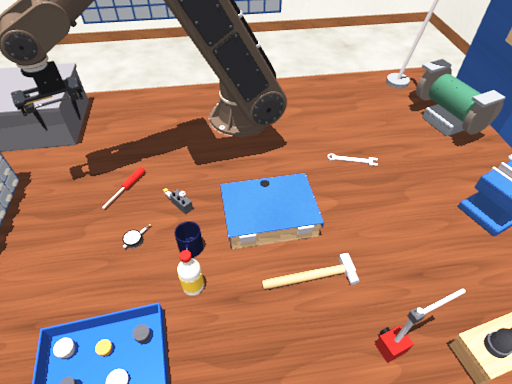

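The top view shows the box lid at about (239,198) with the press mark at (239,219). The gauge is at (353,190), with its stem pointing lower-left to about (341,203). The mug is at (307,175) and the tool holder at (317,224).

```bash
python3 - <<'E'
from h import *
c=snap('top'); im=c['img']; hsv=cv2.cvtColor(im,cv2.COLOR_BGR2HSV)
m=cv2.inRange(hsv,(100,120,60),(125,255,255)); w=np.zeros_like(m); w[160:235,190:285]=255; m&=w
k=max(cv2.findContours(m,0,2)[0],key=cv2.contourArea)
bp=cv2.boxPoints(cv2.minAreaRect(k)); P=np.array([ray(c,u,v,72) for u,v in bp]); print(P.round(1),'sizes',[np.linalg.norm(P[i]-P[i-1]).round(1) for i in range(4)],'ctr',P.mean(0).round(1))
d=cv2.inRange(im,(0,0,0),(60,60,60)); w[:]=0; w[210:228,228:250]=255; mm=cv2.moments(d&w,True); pm=ray(c,mm['m10']/mm['m00'],mm['m01']/mm['m00'],72); print('press',pm.round(1),mm['m00'])
w[:]=0; w[175:208,333:368]=255; wh=cv2.inRange(hsv,(0,0,150),(180,60,255))&w
mm=cv2.moments(wh,True);print('gauge white',mm['m00'],mm['m10']/mm['m00'],mm['m01']/mm['m00'],ray(c,mm['m10']/mm['m00'],mm['m01']/mm['m00'],22).round(1))
cv2.imwrite('pics/z1.png',cv2.resize(im[160:250,190:390],(800,360),interpolation=cv2.INTER_CUBIC))
c=snap('scene'); im=c['img']; d=cv2.inRange(im,(0,0,0),(60,60,60));w=np.zeros_like(d); w[176:192,255:275]=255; mm=cv2.moments(d&w,True); print('press sc',mm['m00'],ray(c,mm['m10']/mm['m00'],mm['m01']/mm['m00'],74).round(1))
E
```

```text
[[ 633.7  179.2   72. ]
 [ 645.4 -100.5   72. ]
 [ 439.9 -107.1   72. ]
 [ 429.1  168.6   72. ]] sizes [np.float64(204.9), np.float64(279.9), np.float64(205.6), np.float64(275.9)] ctr [537.   35.1  72. ]
press [455.   33.9  72. ] 48.0
gauge white 166.0 352.17469879518075 189.80722891566265 [ 570.9 -382.1   22. ]
press sc 5.0 [465.3  34.   74. ]
```

View pics/z1.png

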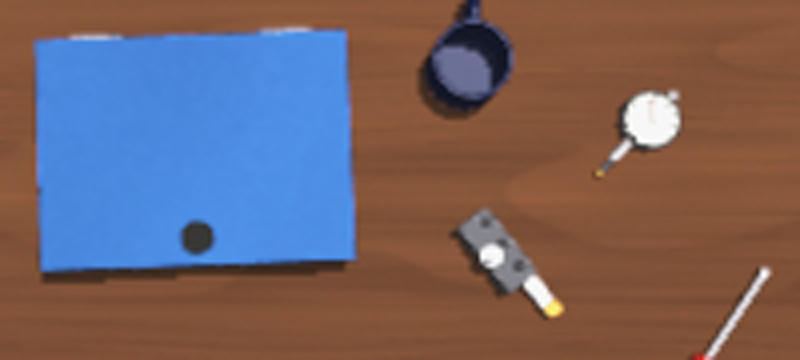

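```bash
python3 -m crank '[[433,-474,30,21,0],[433,-474,30,21,0],[433,-474,30,21,0],[433,-474,30,21,0],[433,-474,30,21,0],[433,-474,30,21,0],[433,-474,30,21,0],[433,-474,30,21,0],[433,-474,30,21,0],[433,-474,30,21,0]]'; python3 -c "
from h import *
print(tool([457,33,220]).round(1), env.state()['tcp_rot'])"
```

```text
t: 1.03
eef_pos: [383.6, -178.8, 214.2]
tcp_rot: [3.141, -0.0, 0.04]
ft_force: [1.6, 0.2, 0.1]
opening: 0.356
grip_force: 0.0
[  81.7 -208.7   -5.8] [ 3.14132487e+00 -3.08362890e-04  3.98530912e-02]
```

```bash
python3 -m crank '[[80,-209,-6,0,0],[80,-209,-6,0,0],[80,-209,-6,0,0],[80,-209,-6,0,0],[80,-209,-6,0,0],[80,-209,-6,0,0],[80,-209,-6,0,0],[80,-209,-6,0,0]]'; python3 -c "
from h import *
c=snap('wrist','w1.png'); print(c['pose'].round(3).tolist(),c['K'].round(1).tolist(), env.state()['eef_pos'])
for p in ([457,33,74],[538,35,72]): print(proj(c,p))"
```

```text
t: 1.7
eef_pos: [454.9, 31.9, 220.0]
tcp_rot: [3.141, 0.0, 0.043]
ft_force: [0.3, -0.9, -1.2]
opening: 0.006
grip_force: 0.0
[[0.042, -0.967, -0.253, 524.313], [-0.999, -0.041, -0.011, 35.938], [0.0, 0.253, -0.967, 370.917], [0.0, 0.0, 0.0, 1.0]] [[288.0, 0.0, 260.3], [0.0, 288.0, 194.7], [0.0, 0.0, 1.0]] [454.75645317  31.15390792 220.00988786]
[260.32740779 185.24908946]
[261.76320434 105.12019955]
```

View pics/w1.png

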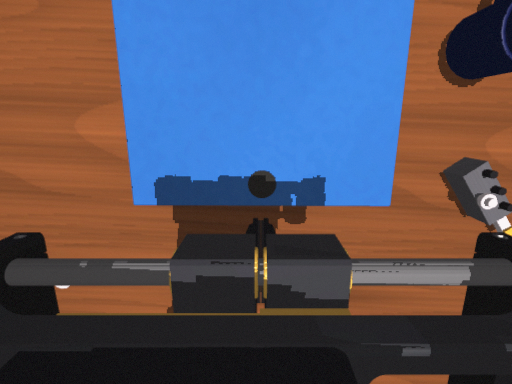

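The press mark is at (262,184), within 2 px of my prediction, and the lid's front edge runs from (134,206) to (391,206). That puts the box centre at about (538,35) with yaw 0.042. Next I descend and press.

```bash
python3 -m crank '[[3.5,0,40,0,0],[3.5,0,80,0,0],[3.5,0,110,0,0],[3.5,0,120,0,0],[3.5,0,123,0,0],[3.5,0,123,0,0],[3.5,0,123,0,0]]'; python3 -m crank '[[0,0,2,0,0],[0,0,4,0,0],[0,0,6,0,0],[0,0,8,0,0],[0,0,8,0,0]]';python3 -m crank '[[0,0,2,0,0],[0,0,2,0,0]]'
```

```text
t: 2.33
eef_pos: [458.9, 30.7, 97.9]
tcp_rot: [3.141, -0.001, 0.039]
ft_force: [-0.3, -0.2, 0.4]
opening: 0.005
grip_force: 0.0
t: 2.75
eef_pos: [458.8, 31.4, 89.2]
tcp_rot: [3.141, -0.001, 0.04]
ft_force: [0.2, -2.2, 1.4]
opening: 0.007
grip_force: 1.2
t: 2.92
eef_pos: [458.7, 31.4, 87.1]
tcp_rot: [3.141, -0.0, 0.04]
ft_force: [1.0, -2.1, 3.7]
opening: 0.004
grip_force: 1.4
```

```bash
python3 -m crank '[[0,0,1,0,0],[0,0,1,0,0]]'; python3 -m crank '[[0,0,1,0,0],[0,0,1,0,0]]'
```

```text
t: 3.08
eef_pos: [458.7, 31.4, 86.1]
tcp_rot: [3.141, -0.0, 0.04]
ft_force: [0.2, -2.3, 2.3]
opening: 0.004
grip_force: 1.4
t: 3.25
eef_pos: [458.6, 31.5, 85.1]
tcp_rot: [3.141, -0.0, 0.04]
ft_force: [0.6, -2.0, 3.6]
opening: 0.005
grip_force: 1.4
```

```bash
python3 -m crank '[[0,0,1,0,0],[0,0,1,0,0]]'; python3 -m crank '[[0,0,0.7,0,0],[0,0,0.7,0,0]]'
```

```text
t: 3.42
eef_pos: [458.7, 31.4, 84.2]
tcp_rot: [3.141, -0.0, 0.04]
ft_force: [-0.1, -1.9, 5.5]
opening: 0.006
grip_force: 3.2
t: 3.58
eef_pos: [458.7, 31.4, 83.7]
tcp_rot: [3.141, -0.001, 0.04]
ft_force: [0.0, -2.2, 10.4]
opening: 0.006
grip_force: 5.3
```

```bash
python3 -m crank '[[0,0,-30,0,0],[0,0,-71,0,0],[0,0,-112,0,0],[0,0,-153,0,0],[0,0,-190,0,0],[7,30,-200,4,90],[15,69,-200,9,90],[24,107,-200,15,90],[32,145,-200,20,90],[40,180,-200,25,90]]'; python3 -c "
from h import *
print(tool([571,-382,200]).round(1), env.state()['tcp_rot'])"
```

```text
t: 4.42
eef_pos: [505.7, -148.5, 283.2]
tcp_rot: [-3.141, 0.001, -0.4]
ft_force: [0.8, -0.0, -0.5]
opening: 0.295
grip_force: 0.0
[151.2 189.6  83.1] [-3.14136699e+00  5.93553540e-04 -4.00408659e-01]
```

```bash
python3 -m crank '[[24,29,13,5,90],[48,59,26,10,90],[72,89,40,15,90],[96,119,53,20,90],[120,149,66,20,90],[144,179,79,20,90],[151,190,83,20,90],[151,190,83,20,90],[151,190,83,20,90],[151,190,83,20,90]]'; python3 - <<'E'
from h import *
c=snap('wrist','w2.png'); t=snap('top'); print(env.state()['eef_pos'].round(1), env.state()['tcp_rot'])
print(proj(c,[571,-382,22]))
im=np.hstack([c['img'],cv2.resize(t['img'][120:250,190:300],(287,384))]); cv2.imwrite('pics/w2.png',im); print(im.shape)
E
```

```text
t: 5.25
eef_pos: [571.7, -379.0, 200.8]
tcp_rot: [-3.141, 0.0, -0.744]
ft_force: [-0.2, 0.4, -0.4]
opening: 0.934
grip_force: 0.0
[ 572.  -378.9  201.5] [-3.14143692e+00 -7.50999251e-04 -7.43819467e-01]
[262.35138808 179.2680887 ]
(384, 799, 3)
```

View pics/w2.png

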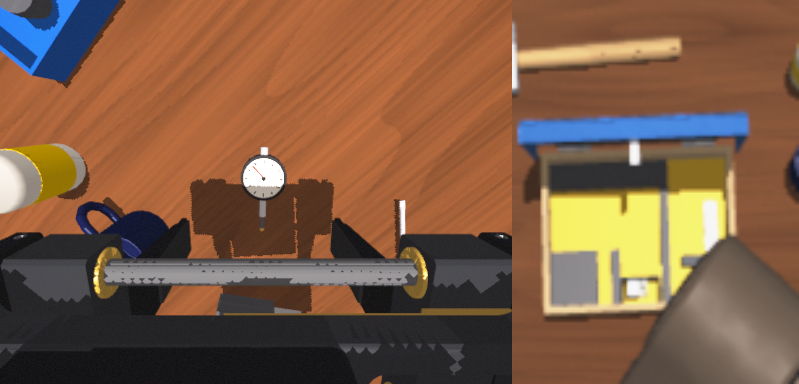

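The lid stands open. The gauge dial is at (264,177), its cap at (265,151) and its tip at (262,231). Now I compute its pose.

```bash
python3 - <<'E'
from h import *
c=snap('wrist'); im=c['img']; hsv=cv2.cvtColor(im,cv2.COLOR_BGR2HSV)
w=np.zeros(im.shape[:2],np.uint8); cv2.circle(w,(264,177),30,255,-1)
# bezel+face = not brown
m=cv2.inRange(hsv,(0,0,0),(180,75,255))&w
m=cv2.morphologyEx(m,cv2.MORPH_OPEN,np.ones((13,13)))
k=max(cv2.findContours(m,0,2)[0],key=cv2.contourArea); print(cv2.boundingRect(k),cv2.minEnclosingCircle(k))
(u,v),_=cv2.minEnclosingCircle(k); g=ray(c,u,v,18); e=ray(c,u+22,v,18)
cap=ray(c,264.5,150,11); tip=ray(c,262,231,11)
print(g.round(1),np.linalg.norm(e-g),'tip d',np.linalg.norm((tip-g)[:2]),'cap d',np.linalg.norm((cap-g)[:2]))
d=(cap-tip)[:2]; print('yaw',np.arctan2(d[1],d[0]), 'line ctr',(tip+d.tolist().__class__([*d,0])*np.array(1)*0).round(1) if 0 else '', np.arctan2(*(g-tip)[1::-1]))
print('shift',tool([g[0],g[1],23]).round(1))
cv2.imwrite('pics/g.png',cv2.resize(im[135:245,200:330],(780,600) if 0 else (650,550),interpolation=cv2.INTER_CUBIC))
E
```

```text
(242, 156, 44, 44) ((263.5, 177.22413635253906), 22.863039016723633)
[ 571.6 -384.1   18. ] 25.9898871121921 tip d 70.68919498197862 cap d 31.256510626739683
yaw -0.7716104147018361 line ctr  -0.7672169390226353
shift [  2.9   4.  178.5]
```

View pics/g.png

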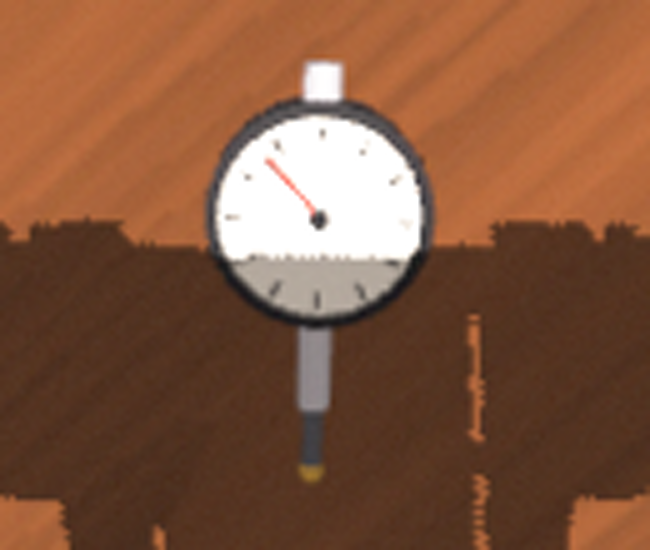

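```bash
python3 -m crank '[[3,4,35,1.5,90],[3,4,70,1.5,90],[3,4,100,1.5,90],[3,4,130,1.5,90],[3,4,150,1.5,90],[3,4,165,1.5,90],[3,4,172,1.5,90],[3,4,175,1.5,90],[3,4,175,1.5,90],[3,4,175,1.5,90]]'; python3 -c "
from h import *
print(tool([571.6,-384.1,23]).round(1), env.state()['tcp_rot'])"
```

```text
t: 6.23
eef_pos: [571.8, -385.4, 26.8]
tcp_rot: [-3.141, -0.002, -0.771]
ft_force: [0.9, 0.4, -0.3]
opening: 0.946
grip_force: 0.0
[-1.1 -0.8  3.8] [-3.14149208e+00 -1.79547473e-03 -7.70970262e-01]
```

```bash
python3 -m crank '[[-1,-0.5,3.5,0,90],[-1,-0.5,3.5,0,90],[-1,-0.5,3.5,0,60],[-1,-0.5,3.5,0,45],[-1,-0.5,3.5,0,45],[-1,-0.5,3.5,0,45],[-1,-0.5,3.5,0,45],[-1,-0.5,3.5,0,45],[-1,-0.5,3.5,0,45],[-1,-0.5,3.5,0,45]]'
```

```text
t: 7.07
eef_pos: [571.0, -384.2, 22.0]
tcp_rot: [3.142, -0.0, -0.771]
ft_force: [-0.0, -0.1, 0.4]
opening: 0.564
grip_force: 30.0
```

```bash
python3 -m crank '[[0,0,-10,0,45],[0,0,-35,0,45],[0,0,-70,-6,45],[0,0,-105,-12,45],[0,0,-140,-18,45],[-20,-12,-165,-24,45],[-50,-30,-178,-30,45],[-85,-51,-178,-36,45],[-120,-72,-178,-42,45],[-150,-90,-178,-46.5,45]]';  python3 -c "
from h import *
print(tool([510,35,200]).round(1), env.state()['tcp_rot'])"
```

```text
t: 7.9
eef_pos: [524.8, -213.0, 200.9]
tcp_rot: [3.141, -0.0, 0.046]
ft_force: [1.3, 0.5, -2.8]
opening: 0.563
grip_force: 30.0
[  -3.5 -248.4    0.8] [ 3.14148420e+00 -3.10689600e-04  4.56919874e-02]
```

```bash
python3 -m crank '[[0,-36,-5,0.2,45],[0,-74,-5,0.2,45],[5,-112,-5,0.2,45],[5,-150,-5,0.2,45],[10,-190,-5,0.2,45],[15,-230,-5,0.2,45],[20,-265,-5,0.2,45],[23,-288,-5,0.2,45],[23,-297,-5,0.2,45],[23,-297,-5,0.2,45]]';  python3 - <<'E'
from h import *
env.read_camera('wrist'); c=snap('wrist','w3.png'); s=env.state(); print(s['eef_pos'].round(1),s['tcp_rot'],s['ft_force'],s['opening'])
for p in ([548,85.3,14],[478,82.4,14]): print(proj(c,p).round(1))
b=np.array([538.2,34.8,0]);r=R.from_euler('z',.042).as_matrix()
for p in ([-98,-132,58],[-98,132,58],[12-33,50+9,30],[12-33,50-9,30]): print(p,proj(c,b+r@p).round(1))
E
```

```text
t: 8.73
eef_pos: [536.8, 84.1, 205.3]
tcp_rot: [3.142, -0.0, 0.039]
ft_force: [-0.3, -0.1, -3.4]
opening: 0.559
grip_force: 30.0
[536.9  81.9 205.1] [3.14121872e+00 1.16475592e-04 3.71640694e-02] [-0.72517002  0.12175979 -1.45970301] 0.561814976807783
[259.4 169.5]
[259.6 224.5]
[-98, -132, 58] [418.2 270. ]
[-98, 132, 58] [188.4 270.9]
[-21, 59, 30] [251.8 199.6]
[-21, 41, 30] [267.1 199.5]
```

View pics/w3.png

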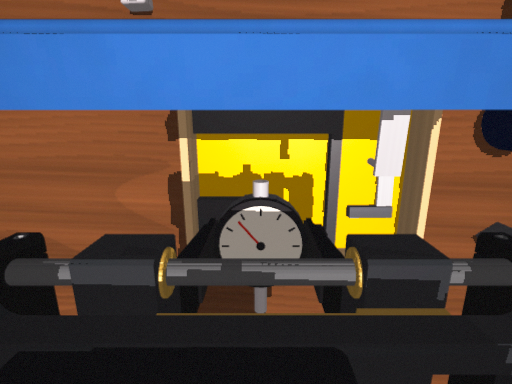

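The gauge is held with its dial at (261,242) and cap at (261,187). The rear foam edge is at v≈133, the left wall's inner edge at u≈195 and the divider at u≈328. The slot is hidden by the gripper, so I check against predicted features.

```bash
python3 - <<'E'
from h import *
c=snap('wrist'); s=env.state(); im=c['img']
b=np.array([538.2,34.8,0]);r=R.from_euler('z',.042).as_matrix()
for n,p in dict(rearfoamL=[55,110,30],rearfoamR=[55,-20,30],wallin=[40,124,58],wallout=[40,132,58],wallfloor=[40,124,14],nest=[12,50,14],rightin=[40,-124,58],rightout=[40,-132,58]).items(): print(n,proj(c,b+r@p).round(1))
t=R.from_euler('xyz',s['tcp_rot']).as_matrix(); e=s['eef_pos']
print('tcp',proj(c,e).round(1),'tip exp',proj(c,e+t@[-70,0,11]).round(1),'cap exp',proj(c,e+t@[35,0,11]).round(1))
hsv=cv2.cvtColor(im,cv2.COLOR_BGR2HSV); y=cv2.inRange(hsv,(22,120,150),(34,255,255))
print('yellow cols @150',np.flatnonzero(y[150])[[0,-1]],'runs',[np.flatnonzero(np.diff((y[k]>0).astype(int))).tolist() for k in(142,150)])
print('yellow top @u230,300',[np.flatnonzero(y[:,u])[:1] for u in(215,230,310)])
g=cv2.cvtColor(im,6); 
print('row 160',im[150,170:205].tolist()[::3]); print([int(x) for x in g[125:145,230]]); print('cap rows',[int(x) for x in g[172:200,261]]); print('cap cols',[int(x) for x in g[187,240:285]])
E
```

```text
rearfoamL [204.2 133.9]
rearfoamR [321.5 133.2]
wallin [186.3 150.2]
wallout [178.5 150.2]
wallfloor [195.6 146.3]
nest [258.7 169.5]
rightin [427.6 148.9]
rightout [435.4 148.8]
tcp [262.9 245.7] tip exp [262.5 335.6] cap exp [262.9 181.3]
yellow cols @150 [196 403] runs [[195, 279, 286, 326, 340, 374], [195, 278, 286, 325, 340, 373, 402, 403]]
yellow top @u230,300 [array([140]), array([139]), array([139])]
row 160 [[48, 83, 141], [46, 81, 140], [46, 82, 140], [131, 190, 237], [169, 231, 252], [168, 231, 252], [70, 99, 124], [69, 95, 120], [69, 96, 121], [0, 239, 255], [0, 239, 255], [0, 238, 255]]
[43, 43, 40, 41, 39, 41, 40, 41, 55, 98, 107, 104, 105, 106, 216, 224, 224, 223, 223, 223]
cap rows [219, 219, 183, 159, 118, 103, 102, 107, 101, 98, 142, 237, 245, 245, 245, 245, 245, 245, 245, 244, 244, 244, 243, 243, 218, 104, 27, 29]
cap cols [102, 101, 102, 105, 101, 104, 101, 102, 105, 103, 102, 103, 110, 135, 177, 202, 215, 222, 231, 238, 245, 245, 240, 237, 231, 226, 212, 186, 136, 105, 101, 101, 102, 103, 102, 102, 102, 101, 103, 101, 102, 101, 103, 102, 102]
```

Features match the model within 1–2 px. I move over the nest and descend in steps, checking the force.

```bash
python3 -m crank '[[5,-2,10,-0.2,45],[11,-2,30,-0.2,45],[11,-2,50,-0.2,45],[11,-2,70,-0.2,45],[11,-2,80,-0.2,45],[11,-2,80,-0.2,45]]'; python3 -m crank '[[0,0,8,0,45],[0,0,16,0,45],[0,0,24,0,45],[0,0,30,0,45],[0,0,30,0,45]]'; python3 -m crank '[[0,0,10,0,45],[0,0,20,0,45],[0,0,30,0,45],[0,0,35,0,45],[0,0,35,0,45]]'; python3 -c "
from h import *
c=snap('wrist'); t=snap('scene')
cv2.imwrite('pics/w4.png',np.hstack([cv2.resize(c['img'],(400,300)),cv2.resize(t['img'][140:260,190:350],(400,300))]))
print(env.state()['eef_pos'])"
```

```text
t: 9.38
eef_pos: [547.3, 84.0, 122.5]
tcp_rot: [3.141, 0.004, 0.039]
ft_force: [0.1, 0.1, -1.9]
opening: 0.564
grip_force: 30.0
t: 9.8
eef_pos: [547.6, 84.9, 93.9]
tcp_rot: [3.141, 0.001, 0.04]
ft_force: [0.1, 0.6, -3.3]
opening: 0.563
grip_force: 30.0
t: 10.22
eef_pos: [547.4, 84.9, 58.4]
tcp_rot: [3.142, 0.002, 0.04]
ft_force: [-0.3, -0.8, -1.8]
opening: 0.56
grip_force: 30.0
[548.00444511  84.95022772  59.70042868]
```

View pics/w4.png

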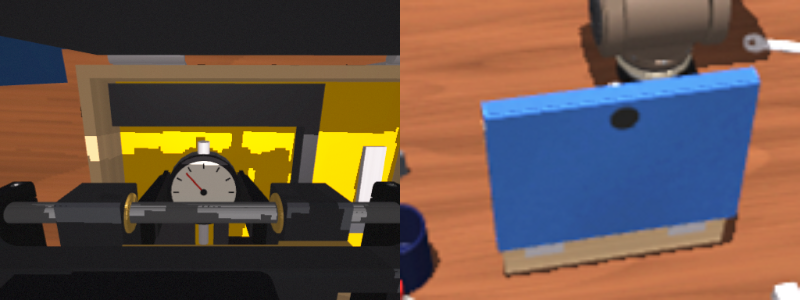

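The gauge dial is at about (203,190), centred between the wall and divider, with yellow bed showing beside the stem and no contact force. I lower it the rest of the way.

```bash
python3 -m crank '[[0,0,6,0,45],[0,0,12,0,45],[0,0,17,0,45],[0,0,20,0,45],[0,0,21,0,45],[0,0,21,0,45]]'; python3 -m crank '[[0,0,0.8,0,45],[0,0,0.8,0,45]]';python3 -m crank '[[0,0,0.8,0,45],[0,0,0.8,0,45]]'
```

```text
t: 10.82
eef_pos: [547.9, 84.9, 38.6]
tcp_rot: [3.141, 0.001, 0.04]
ft_force: [0.2, -0.2, -2.5]
opening: 0.56
grip_force: 30.0
t: 10.98
eef_pos: [548.1, 84.9, 38.2]
tcp_rot: [3.141, -0.0, 0.04]
ft_force: [0.8, 0.0, -1.8]
opening: 0.562
grip_force: 30.0
t: 11.15
eef_pos: [548.1, 84.9, 37.4]
tcp_rot: [3.141, -0.0, 0.04]
ft_force: [-0.3, -0.3, -2.5]
opening: 0.56
grip_force: 30.0
```

```bash
python3 -m crank '[[0,0,0.7,0,45],[0,0,0.7,0,45]]'; python3 -m crank '[[0,0,0.7,0,45],[0,0,0.7,0,45]]';python3 -m crank '[[0,0,0.5,0,45],[0,0,0.5,0,45]]'
```

```text
t: 11.32
eef_pos: [548.0, 84.9, 36.6]
tcp_rot: [3.141, -0.0, 0.04]
ft_force: [-1.1, 0.7, -1.7]
opening: 0.56
grip_force: 30.0
t: 11.48
eef_pos: [548.1, 84.9, 36.0]
tcp_rot: [3.141, -0.0, 0.04]
ft_force: [0.4, 0.1, -2.5]
opening: 0.559
grip_force: 30.0
t: 11.65
eef_pos: [548.1, 84.9, 36.0]
tcp_rot: [3.141, -0.0, 0.04]
ft_force: [-0.9, -0.7, 4.6]
opening: 0.562
grip_force: 30.0
```

It has touched down, with the force rising by about 6 N. I release and rise.

```bash
python3 -m crank '[[0,0,0,0,58],[0,0,0,0,64],[0,0,0,0,74],[0,0,0,0,74],[0,0,0,0,74],[0,0,0,0,74]]'; python3 -m crank '[[0,0,-5,0,74],[0,0,-15,0,74],[0,0,-35,0,74],[0,0,-60,0,74],[-6,0,-95,0,74],[-10,0,-130,0,74],[-20,0,-165,0,74],[-20,0,-165,0,74],[-20,0,-165,0,74]]'; python3 - <<'E'
from h import *
c=snap('wrist','w5.png'); b=np.array([538.2,34.8,0]);r=R.from_euler('z',.042).as_matrix()
for p in ([12,50,36],[12-70,50,25]): print(proj(c,b+r@p).round(1))
E
```

```text
t: 12.15
eef_pos: [548.0, 84.9, 35.4]
tcp_rot: [3.141, 0.0, 0.04]
ft_force: [0.5, -0.1, 0.9]
opening: 0.774
grip_force: 0.0
t: 12.9
eef_pos: [528.3, 84.2, 203.1]
tcp_rot: [3.141, -0.005, 0.04]
ft_force: [0.1, -0.6, -0.8]
opening: 0.779
grip_force: 0.0
[261.  166.3]
[261.  222.3]
```

View pics/w5.png

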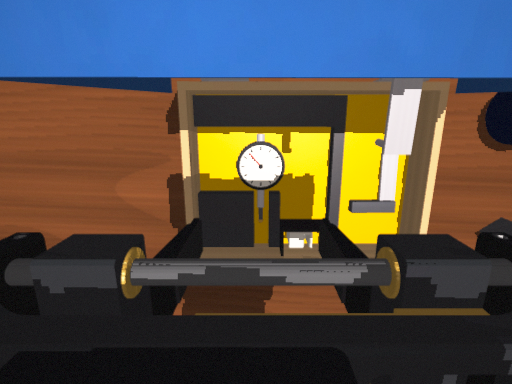

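The gauge sits in the cut-out with its dial at (261,166), matching the prediction exactly. Its tip at (261,218) lies in the slot between the foam blocks. Next I go up and over, to get behind the lid.

```bash
python3 -m crank '[[0,0,-38,0,0],[0,0,-76,0,0],[0,12,-110,0,0],[25,24,-115,0,0],[60,36,-115,0,0],[95,48,-115,0,0],[125,50,-115,0,0],[134,50,-115,0,0],[134,50,-115,0,0],[134,50,-115,0,0]]'; cat >> h.py <<'E'
def box():
    "tcp in box frame and yaw"
    s=env.state(); p=s['eef_pos']-[538.2,34.8,0]; return R.from_euler('z',-.042).apply(p),s['tcp_rot'][2]
def lidtcp(th,r):
    return np.array([102-r*np.cos(th)+9*np.sin(th)+10, 63+r*np.sin(th)+9*np.cos(th)+19])
E
python3 - <<'E'
from h import *
b,y=box(); print(b.round(1),y)
t=snap('top'); im=t['img']
for th in np.arange(1.5,-.01,-.1): r=175+10*(1.5-th)/1.5; print(round(th,2),(lidtcp(th,r)).round(1))
E
```

```text
t: 13.78
eef_pos: [663.4, 39.7, 313.7]
tcp_rot: [-3.141, 0.003, 0.04]
ft_force: [0.5, -0.1, -0.2]
opening: 0.135
grip_force: 0.0
[ 1.253e+02 -3.000e-01  3.137e+02] 0.04041707387937188
1.5 [108.6 257.2]
1.4 [ 91.  256.6]
1.3 [ 73.5 254.3]
1.2 [ 56.3 250.2]
1.1 [ 39.4 244.4]
1.0 [ 23.2 236.9]
0.9 [  7.8 227.8]
0.8 [ -6.7 217.2]
0.7 [-20.1 205.1]
0.6 [-32.3 191.6]
0.5 [-43.1 177. ]
0.4 [-52.4 161.3]
0.3 [-60.2 144.7]
0.2 [-66.2 127.3]
0.1 [-70.5 109.4]
-0.0 [-73.  91.]
```

```bash
python3 -m crank '[[0,0,20,0,0],[0,0,40,0,0],[0,0,58,0,0],[0,0,64,0,0],[0,0,64,0,0],[0,0,64,0,0]]'; python3 -c "
from h import *
print(box())"; python3 -m crank '[[-13,0,0,0,0],[-25,0,0,0,0],[-34,0,0,0,0],[-43,0,0,0,0],[-52,0,0,0,0],[-60,0,0,0,0],[-69,0,1,0,0],[-77,0,3,0,0],[-86,0,6,0,0],[-94,0,9,0,0]]'; python3 -c "
from h import *
print(box()); t=snap('scene'); cv2.imwrite('pics/l1.png',cv2.resize(t['img'][100:280,170:370],(600,540)))"
```

```text
t: 14.33
eef_pos: [663.7, 39.8, 252.5]
tcp_rot: [3.141, -0.001, 0.041]
ft_force: [0.2, 0.4, 1.0]
opening: 0.005
grip_force: 0.0
(array([125.59654808,  -0.32313481, 252.50595058]), np.float64(0.040523811707140034))
t: 15.17
eef_pos: [569.2, 35.8, 242.3]
tcp_rot: [3.141, -0.0, 0.04]
ft_force: [3.4, 0.5, -0.3]
opening: 0.005
grip_force: 1.1
(array([ 31.04089542,  -0.33333045, 242.32134896]), np.float64(0.04029429475205992))
```

View pics/l1.png

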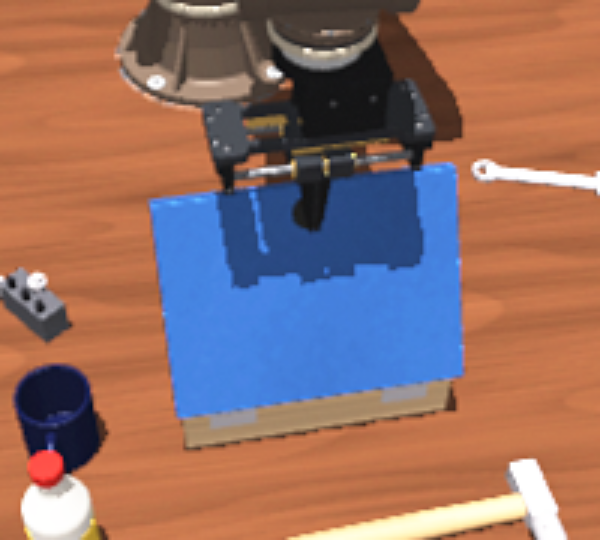

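The fingertips rest on the lid's outer face next to the press mark, at about (312,225), and the lid is following. I continue along the arc.

```bash
python3 -m crank '[[-15,0,9,0,0],[-30,0,19,0,0],[-44,0,30,0,0],[-57,0,43,0,0],[-63,0,50,0,0],[-69,0,58,0,0],[-74,0,65,0,0],[-79,0,73,0,0],[-83.5,0,81,0,0],[-87.5,0,89,0,0]]'; python3 -c "
from h import *
print(box())"
```

```text
t: 16.05
eef_pos: [482.9, 32.2, 153.2]
tcp_rot: [3.141, -0.001, 0.04]
ft_force: [3.0, 0.1, 1.3]
opening: 0.007
grip_force: 1.2
(array([-55.37323306,  -0.23413263, 153.21671947]), np.float64(0.04026673734515773))
```

```bash
python3 -m crank '[[-4,0,8,0,0],[-8,0,17,0,0],[-11,0,26,0,0],[-14,0,35,0,0],[-16,0,44,0,0],[-19,0,52,0,0],[-21,0,58,0,0],[-21,0,61,0,0],[-21,0,61,0,0]]'; python3 -m crank '[[0,0,2,0,0],[0,0,4,0,0],[0,0,4,0,0]]';python3 -m crank '[[0,0,1.5,0,0],[0,0,2.5,0,0],[0,0,2.5,0,0]]'
```

```text
t: 16.8
eef_pos: [461.0, 31.4, 91.9]
tcp_rot: [-3.142, 0.002, 0.04]
ft_force: [-1.8, -0.5, 2.5]
opening: 0.004
grip_force: 1.1
t: 17.05
eef_pos: [461.2, 31.4, 88.3]
tcp_rot: [-3.142, 0.001, 0.04]
ft_force: [-2.6, -0.3, 2.6]
opening: 0.006
grip_force: 1.3
t: 17.3
eef_pos: [461.5, 31.4, 85.9]
tcp_rot: [3.142, 0.0, 0.04]
ft_force: [-3.1, -0.6, 3.1]
opening: 0.004
grip_force: 1.4
```

```bash
python3 -m crank '[[0,0,1,0,0],[0,0,1,0,0]]'; python3 -m crank '[[0,0,1,0,0],[0,0,1,0,0]]'
```

```text
t: 17.47
eef_pos: [461.5, 31.4, 84.9]
tcp_rot: [3.142, 0.0, 0.04]
ft_force: [-2.9, -0.5, 2.9]
opening: 0.006
grip_force: 1.4
t: 17.63
eef_pos: [461.6, 31.4, 84.1]
tcp_rot: [3.142, 0.0, 0.04]
ft_force: [-4.1, -0.2, 9.1]
opening: 0.002
grip_force: 4.3
```

At the stop. I rise gently and check that it holds.

```bash
python3 -m crank '[[0,0,0.5,0,0],[0,0,0.5,0,0]]'; python3 -m crank '[[0,0,-3,0,0],[0,0,-6,0,0],[0,0,-10,0,0],[0,0,-14,0,0],[0,0,-20,0,0],[0,0,-20,0,0]]'; python3 -m crank '[[0,0,-35,0,0],[0,0,-70,0,0],[0,0,-105,0,0],[0,0,-130,0,0],[0,0,-130,0,0],[0,0,-130,0,0],[0,0,-130,0,0],[0,0,-130,0,0]]'; python3 - <<'E'
from h import *
c=snap('wrist','w6.png'); s=snap('scene')
print(proj(c,[458.3,31.4,74]))
cv2.imwrite('pics/f.png',np.hstack([cv2.resize(c['img'],(400,300)),cv2.resize(s['img'],(400,300))]))
E
```

```text
t: 17.8
eef_pos: [461.6, 31.4, 83.8]
tcp_rot: [3.141, -0.0, 0.04]
ft_force: [-5.2, -0.3, 10.8]
opening: 0.008
grip_force: 5.7
t: 18.3
eef_pos: [462.2, 31.4, 104.5]
tcp_rot: [3.141, -0.002, 0.04]
ft_force: [-0.1, -0.7, 0.7]
opening: 0.005
grip_force: 0.0
t: 18.97
eef_pos: [461.2, 31.4, 232.4]
tcp_rot: [-3.141, 0.002, 0.04]
ft_force: [-0.4, 0.3, -0.2]
opening: 0.005
grip_force: 0.0
[261.18645547 186.94502947]
```

View pics/f.png

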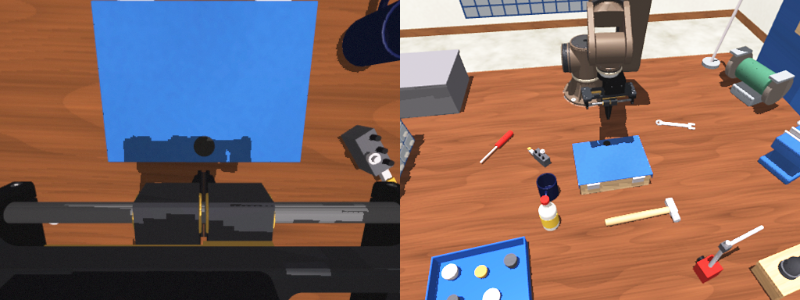

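The lid is shut, with the press mark at (204,146) in the half-size view as expected for latched. The arm is clear and the other objects have not moved.

```bash
python3 -c "
from cell import env
print(env.job_done())"
```

```text
the job is handed in; nothing more can be done
None
```

The gauge is in its box, face up in the cut-out with the stem in the slot, and the lid is latched shut; I handed the job in at about 19 s, with the arm clear and nothing else moved.

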